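# Hold the ticket clip open over the job card's tab

## Task

Pull the spring clip up out of its holder, squeeze its handles so that the jaws gape wide, and hold it upright and open astride the raised tab of the job card: one jaw tip on each face of the card, about 30 mm below the tab's top edge, near the middle of the tab, so that I can slip a garment ticket in. Finish while still holding the clip open there, touching the card with nothing; do not bump or bite the card or push its stand about, and leave everything else where it is.

Things in the scene. Friction and masses are not known exactly. Their poses are not given: they have to be found in the camera images.
- clip: Wooden spring clip like a long clothes-peg, 140 mm long, 90 g, upright in the holder, jaws down, handles up. Origin at its pivot, z up, x the way handles and jaws open, y along the pivot. Dark pivot block 22 (x) by 48 (y) by 10 mm; its shoulders sit loosely in the holder's top and lift straight out. Squeezing the handles fully swings each arm 0.22 rad to a hard stop; it springs shut if let go.
- handle_a (a point): Outer face of the handle on the clip's +x side, 36 mm above the pivot. The handles are 20 mm wide (y), 6 to 54 mm above the pivot; at rest they splay to 50 mm over their outer faces at the top. Squeezed fully along x, the outer faces are parallel and 26 mm apart. It takes about 7 N to start, 14 N at the stop; the holder leaves the jaws room to gape fully.
- handle_b (a point): The same on the handle on the clip's -x side.
- jaw_a (a point): Inner face of the jaw tip on the clip's +x side, 82 mm below the pivot (the tip ends at 86 mm). 2 mm from jaw_b when shut, 38 mm when fully open; then each tip's outer face is 30 mm from the clip's middle plane. Tips are 18 mm wide (y).
- jaw_b (a point): Inner face of the jaw tip on the clip's -x side, 82 mm below the pivot.
- holder: Fixed upright steel holder, base 110 (x) by 150 mm (y). Origin on the table below the clip's pivot, axes parallel to the clip's; the pivot stands 105 mm above the table. Two cheeks, 82 mm long in x, 59 mm over all in y, carry the clip's shoulders at 100 mm; lugs and rims rise to 106 mm. A pocket 24 mm square, 48 mm to -y, holds a pen.
- tab_stand: Weighted dark steel stand, 70 (x) by 120 (y) by 26 mm high, 0.9 kg, loose, holding a stiff brown card upright: 4 mm thick (x), 110 mm wide (y), top edge 110 mm above the table, with a raised tab 50 mm wide near its +y end, top edge at 135 mm. Origin under the middle of the base, z up, x normal to the card.
- tab_edge (a point): Middle of the top edge of the raised tab, in the card's mid plane, 135 mm above the table, 30 mm to +y of the stand's origin; axes as the stand's.
- plain_stand: The same stand with a plain straight-edged card without tab, top edge at 110 mm. Leave it alone. Origin under the base.
- pen: White pen, 10 mm thick, 115 mm long, standing in the holder's side pocket with its top at 126 mm. Origin at its lower end. Leave alone.
- sprayer: Clear bottle, 68 mm across, 170 mm high, near the back. Origin under it. Leave alone.
- starch_can: Metal can, 60 mm across, 160 mm high, near the back. Origin under it. Leave alone.
- brush: Wooden clothes brush, 140 by 45 by 34 mm, bristles down. Origin under it. Leave alone.
- spool: Thread spool, 40 mm across, 42 mm high, standing. Origin under it. Leave alone.
Not all that is in view belongs to the job. Leave any blue look-alike of the holder alone.

How it is judged:
On the way:
1. the clip is lifted clear of its holder, held in the fingers (z of clip in the frame of holder above 0.135 m and contact force between the fingers and clip above 1 N), for 0.2 s.
At the end, for the whole second after the job is handed in: Fingers hold the clip upright and square to the card (0.35 rad), still; jaw tips over 25 mm apart, one each side of the tabbed card, over 12 mm below the tab's top edge, within 20 mm of its middle, over 35 mm above the table; clip and robot not touching card or stand; stand upright (distance between jaw_a and jaw_b above 0.025 m and ((x of jaw_a in the frame of tab_edge above 0.004 m and x of jaw_b in the frame of tab_edge below -0.004 m) or (x of jaw_a in the frame of tab_edge below -0.004 m and x of jaw_b in the frame of tab_edge above 0.004 m)) and z of each of jaw_a, jaw_b in the frame of tab_edge below -0.012 m and y of jaw_a in the frame of tab_edge between -0.02 and 0.02 m and y of jaw_b in the frame of tab_edge between -0.02 and 0.02 m and angle between the x axis of clip and the x axis of tab_stand, either way round below 0.35 rad and angle between clip's own z axis and vertical below 0.35 rad and height (world z) of each of jaw_a, jaw_b above 0.035 m and contact force between the fingers and clip above 2 N and contact force between each of clip, the arm, the fingers and tab_stand below 0.5 N and linear speed of clip below 0.03 m/s and angle between tab_stand's own z axis and vertical below 0.1 rad); the arm keeps its last pose, push and grip.
It fails at once if the tabbed card's stand is pushed more than 15 mm (distance of tab_stand from where it was at the start of the episode above 0.015 m).
It fails at once if the clip bumps or bites the tabbed card with more than 6 N (contact force between clip and tab_stand above 6 N).
It fails at once if the robot presses on the tabbed card or its stand with more than 6 N (contact force between the arm and tab_stand above 6 N).
It fails at once if a bystander (plain card stand, pen, bottle, can, brush, spool) is moved more than 25 mm, the pen 40 mm (distance of any of plain_stand, sprayer, starch_can, brush, spool from where it was at the start of the episode above 0.025 m or distance of pen from where it was at the start of the episode above 0.04 m).
It also fails if it takes over 38 s, if anything falls off the work surface, if the arm or the gripper's body presses on something with over 40 N, if the wrist force passes 120 N, or if a joint passes its speed limit or range.

## Robot

A 6-joint arm with a two-finger parallel gripper is mounted at the origin on the work surface. World frame = base frame: x ahead of the robot, y to its left, z up, the work surface at z = 0. Lengths are in m, angles in rad, forces in N, time in s.
With the tool pointing down it reaches from about 0.25 to 0.725 m from the base axis. Payload 4 kg.
Tool frame: the origin (TCP) lies on the centre line of the jaws, within the pads' length; the fingertips stand ahead of it and the grasp point (between the pads) lies 11 mm behind it (bot.tip_extent is the z of the fingertips in the tool frame, in m); z points along the fingers, y is the direction in which the jaws open and shut (so a half turn about z gives the same grasp; the last joint's range is limited). The gripper opens to 85 mm and grips with 20 to 120 N. Pads are 22 mm wide; open, the fingers measure 114 mm over their backs; the gripper's body (76 mm by 85 mm) begins 54 mm behind the grasp point. The pads swing forward as they close: fully open they stand 13 mm farther back than shut.
Start: joints at [-1.165, 0.241, 0.005, 1.335, 0, 1.571], TCP at [0.197, -0.459, 0.239] pointing down, gripper open.
Joint ranges: [-2.72, 2.72], [-1.05, 1.87], [-1.09, 1.28], [-1.99, 2.15], [-1.42, 1.44], [-3.14, 3.14]. Speed limits (rad/s): [2.79, 2.79, 3.14, 3.14, 3.14, 3.14].

## Interface

Orientations are given as a unit quaternion [x, y, z, w].
In Python, from workcell import bot gives the robot as it stands.
- The arm moves only by the shell command python3 -m jog 'ROWS'. ROWS is JSON, a list that holds one entry, the list of rows, each a list of 7 numbers: the shift along the world's x, y, z in m, then the turn, a rotation vector about the world's x, y, z in degrees, then the closure in counts, from 0 (fully open) to 255 (shut). In form: [[[tx, ty, tz, ax, ay, az, fingers], ...]]. A call has 1 to 10 rows; each row is the pose to reach, as a shift and turn from the pose commanded when the call began; what a row does not reach only later rows make up. A row lasts 1/12 s, in which the tool goes at most 41.7 mm and 7.16 degrees, less where a joint would pass 70% of its speed; a pose out of reach is approached as far as the arm can. A call with a gripper value outside its range is refused whole. The fingers move at their own pace and stop on an object; the grip force is fixed at half the most. Time passes only in rows, so rows that repeat a pose let the fingers close. It gives the time, the measured TCP pose, the force and the opening at its end, in the units of the state.
- bot.get_obs(): the state, without advancing time (a new reading comes with each control period).
- bot.camera(name): name is "scene" or "top" or "wrist"; returns the picture (400x640x3 uint8, blue, green, red); there is no depth.
- bot.camera_model(name): a dict with "K" (3x3 intrinsics, pixels), "T" (4x4, takes a point from camera to world coordinates). Camera axes: x right, y down, z forward; pixel columns grow to the right and rows downward; lengths in m; the calibration is good to about 2 mm. The wrist camera is an equidistant fisheye: a pixel r from the principal point sees the ray r / f radians off the axis. A picture is of the moment at which its call begins: read the wrist's pose just before it. camera_model takes no time and is no camera call; for the wrist camera it gives the pose at the moment of the call.
- bot.job_done(): hands the job in, once; it reports no verdict.
The state is a dict: "clock": time; "joint_pos": joint angles; "joint_vel": joint speeds; "tau": joint torques, N m; "eef_pos": TCP position; "tool_rot": TCP orientation; "ft_force": force on the tool from outside, world axes, zero at the start; "ft_torque": the same for the moment, N m; "grip_width": finger opening in m.
Only numpy, scipy, OpenCV 4.12 (cv2) and the standard library are available. Lean on these libraries where they do the work, as an engineer would, in place of code of your own. Each camera call takes 0.05 s, during which the arm holds its last target. There are 200 camera calls.

## Working session

There is one attempt and no reset: what is moved stays moved. The work goes in short steps, Python scripts to look and compute and a shell command to move; the robot and the scene stay as the last step left them, time stands still between calls to the robot, and variables do not carry over. Pictures are saved under pics/ and viewed, about 8 in all and at most 12, crops included, and the job is handed in when it is done.

```bash
ls; mkdir -p pics; python3 - <<'E'
from workcell import bot
import cv2,numpy as np
o=bot.get_obs();print({k:np.round(v,3) for k,v in o.items()},bot.tip_extent)
for n in("top","scene"):
    cv2.imwrite(f"pics/{n}0.png",bot.camera(n)); m=bot.camera_model(n);print(n,np.round(m["K"],1).tolist(),np.round(m["T"],3).tolist())
E
```

```text
pics
{'clock': np.float64(0.0), 'joint_pos': array([-1.165,  0.241,  0.004,  1.335,  0.   ,  1.571]), 'joint_vel': array([-0.   ,  0.001,  0.   ,  0.   ,  0.002,  0.   ]), 'tau': array([-1.0000e-03, -3.7232e+01,  2.5241e+01,  1.7000e-02,  0.0000e+00,
        0.0000e+00]), 'eef_pos': array([ 0.197, -0.459,  0.238]), 'tool_rot': array([ 0.979,  0.202, -0.   , -0.001]), 'ft_force': array([-0.737,  0.63 , -1.243]), 'ft_torque': array([-0.026,  0.013, -0.021]), 'grip_width': np.float64(0.085)} 0.008
top [[505.1, 0.0, 320.9], [0.0, 505.1, 199.8], [0.0, 0.0, 1.0]] [[-0.027, -0.99, 0.139, 0.359], [-1.0, 0.029, 0.01, -0.024], [-0.014, -0.139, -0.99, 1.568], [0.0, 0.0, 0.0, 1.0]]
scene [[395.8, 0.0, 320.9], [0.0, 395.8, 200.4], [0.0, 0.0, 1.0]] [[0.609, 0.509, -0.608, 1.077], [0.793, -0.406, 0.455, -0.404], [-0.015, -0.759, -0.651, 0.682], [0.0, 0.0, 0.0, 1.0]]
```

View pics/top0.png

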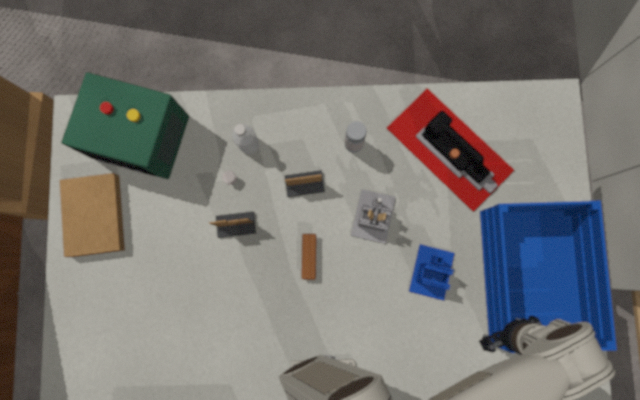

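View pics/scene0.png

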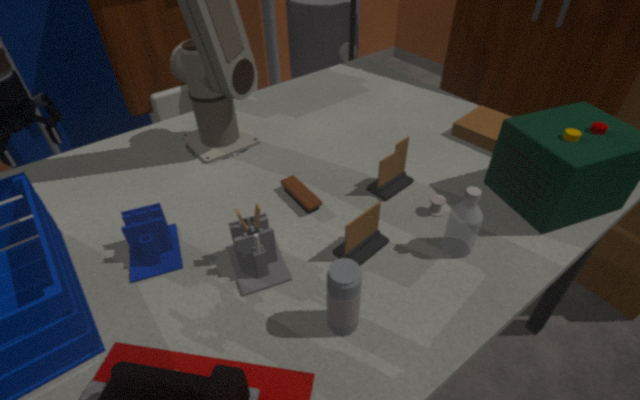

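The top view shows the holder with the clip at about (375,217), and card stands at (305,183) and (235,224). The scene view shows the same stands at (360,235) and (390,170); the far one looks tabbed. I'll enlarge to check.

```bash
python3 - <<'E'
import cv2,numpy as np
t=cv2.imread("pics/top0.png");s=cv2.imread("pics/scene0.png")
R=lambda i,f:cv2.resize(i,None,fx=f,fy=f,interpolation=cv2.INTER_CUBIC)
a=R(t[160:250,200:400],4)[:, :800]
b=R(s[130:270,330:430],2);c=R(s[195:295,215:305],2)
z=np.zeros((230,800,3),np.uint8);
b=R(s[130:245,330:430],2);z[:,:200]=b;z[:200,210:390]=c
cv2.imwrite("pics/crop1.png",np.vstack([a,z]))
E
```

```text
(no output)
```

View pics/crop1.png

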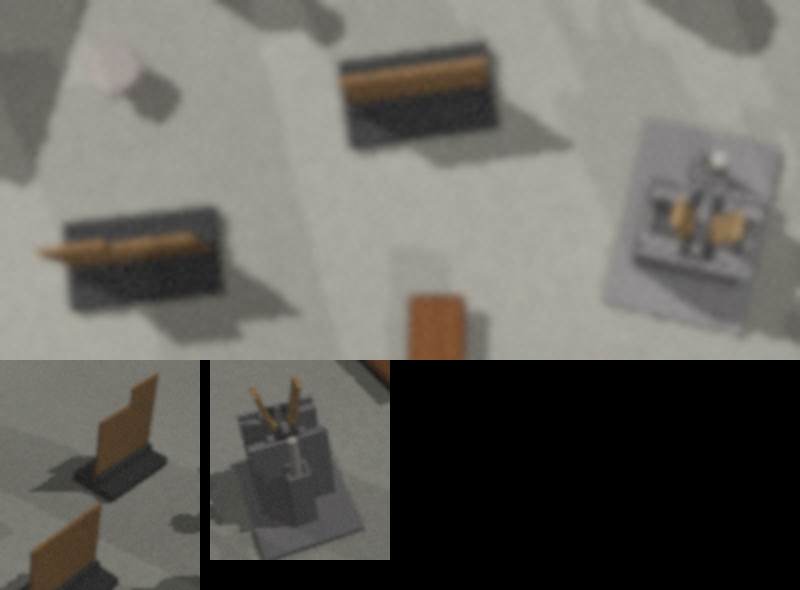

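The tabbed stand is the one at top-view (235,224), with its tab toward image-left (world +y). The pen at (380,200) marks the holder's -y, so the clip opens roughly along world Y and has to turn about 90° for the card.

```bash
cat > h.py <<'E'
import cv2,numpy as np
from workcell import bot
def ray(uv,m,fish=False):
    K,T=np.array(m["K"]),np.array(m["T"]);x=(uv[0]-K[0,2])/K[0,0];y=(uv[1]-K[1,2])/K[1,1]
    if fish:
        r=np.hypot(x,y);s=np.sin(r)/r if r>1e-9 else 1;d=np.array([x*s,y*s,np.cos(r)])
    else: d=np.array([x,y,1.])
    return T[:3,3],T[:3,:3]@(d/np.linalg.norm(d))
def plane(uv,m,z,fish=False):
    o,d=ray(uv,m,fish);return (o+d*(z-o[2])/d[2])[:2]
E
python3 - <<'E'
from h import *
m=bot.camera_model("top");t=cv2.imread("pics/top0.png");hsv=cv2.cvtColor(cv2.GaussianBlur(t,(3,3),0),cv2.COLOR_BGR2HSV)
def rect(mask,box,z,n):
    k=np.zeros_like(mask);x0,y0,x1,y1=box;k[y0:y1,x0:x1]=mask[y0:y1,x0:x1]
    cs,_=cv2.findContours(k,0,2);c=max(cs,key=cv2.contourArea)[:,0]
    p=np.array([plane(q,m,z) for q in c])*1000
    r=cv2.minAreaRect(p.astype(np.float32));print(n,cv2.contourArea(c),np.round(r[0],1),np.round(r[1],1),round(r[2],1),c.min(0),c.max(0));return p
V=hsv[...,2];S=hsv[...,1];H=hsv[...,0]
br=((H>8)&(H<25)&(S>90)).astype(np.uint8)
dark=((V<75)).astype(np.uint8)
rect(br|((V<70)&(S<200)).astype(np.uint8),(205,205,262,240),.026,"stand dark+brown")
rect(dark,(214,222,258,238),.026,"stand dark")
rect(br,(205,205,260,232),.135,"tabcard")
rect(br,(365,205,380,226),.159,"hA");rect(br,(377,205,392,226),.159,"hB")
print(V[217,400:405],V[230,356:362],S[230,356:362],V[230,345:350])
print("pen",plane((379.7,200),m,.126)*1e3)
# crop1-read pixel corners of holder base
for q in [(642,119),(783,148),(738,328),(606,304)]: print("base",np.round(plane((200+(q[0]-1.5)/4,160+(q[1]-1.5)/4),m,.004)*1e3))
for q in [(63,222),(217,206),(223,293),(72,312)]: print("stand",np.round(plane((200+(q[0]-1.5)/4,160+(q[1]-1.5)/4),m,.026)*1e3))
for q in [(38,253),(108,240)]: print("tab",np.round(plane((200+(q[0]-1.5)/4,160+(q[1]-1.5)/4),m,.135)*1e3))
for q in [(682,216),(728,226)]: print("hand",np.round(plane((200+(q[0]-1.5)/4,160+(q[1]-1.5)/4),m,.15)*1e3))
E
```

```text
stand dark+brown 532.5 [502.3 257.7] [ 61.1 123.4] 6.5 [214 214] [255 235]
stand dark 385.5 [491.9 251.2] [ 38.6 114.1] 5.5 [218 222] [255 235]
tabcard 127.5 [502.8 245.1] [ 15.2 103. ] 1.7 [214 219] [250 225]
hA 11.5 [ 510.7 -148.3] [ 8.4 14.1] 87.7 [369 212] [372 217]
hB 19.0 [ 502.8 -177.4] [16.9 11.3] 88.3 [378 215] [384 219]
[162 162 160 156 154] [144 145 144 143 142 139] [5 5 4 4 5 6] [168 169 169 167 163]
pen [ 555.3774011  -179.36662382]
base [ 607. -133.]
base [ 581. -242.]
base [ 442. -200.]
base [463. -99.]
stand [537. 317.]
stand [546. 198.]
stand [479. 194.]
stand [467. 310.]
tab [503. 311.]
tab [510. 260.]
hand [ 514. -148.]
hand [ 506. -180.]
```

```bash
python3 -m jog '[[[0.02,0.02,0.06,0,0,7,0],[0.05,0.05,0.06,0,0,14,0],[0.08,0.08,0.06,0,0,21,0],[0.11,0.11,0.06,0,0,28,0],[0.14,0.14,0.06,0,0,35,0],[0.17,0.17,0.06,0,0,42,0],[0.20,0.20,0.06,0,0,49,0],[0.23,0.22,0.06,0,0,56,0],[0.25,0.24,0.06,0,0,63,0],[0.27,0.26,0.06,0,0,70,0]]]'
python3 -m jog '[[[0.02,0.02,0,0,0,7,0],[0.043,0.035,0,0,0,14,0],[0.043,0.035,0,0,0,21,0],[0.043,0.035,0,0,0,28,0],[0.043,0.035,0,0,0,35,0],[0.043,0.035,0,0,0,42,0],[0.043,0.035,0,0,0,49,0],[0.043,0.035,0,0,0,56,0],[0.043,0.035,0,0,0,63,0],[0.043,0.035,0,0,0,70,0]]]'
python3 -m jog '[[[0,0,0,0,0,2.7,0],[0,0,0,0,0,2.7,0]]]'
python3 - <<'E'
from h import *
import pickle
o=bot.get_obs();m=bot.camera_model("wrist");i=bot.camera("wrist");cv2.imwrite("pics/w1.png",i);pickle.dump(m,open("w1.pkl","wb"))
print(o["eef_pos"],o["tool_rot"],o["joint_pos"],np.round(m["K"],1),np.round(m["T"],3))
E
```

```text
clock: 0.93
eef_pos: [0.4694, -0.1967, 0.2987]
tool_rot: [0.684, 0.73, 0.0, -0.0]
ft_force: [-0.1, -0.4, 0.6]
grip_width: 0.086
clock: 1.77
eef_pos: [0.5101, -0.1643, 0.2987]
tool_rot: [0.143, 0.99, 0.0, -0.001]
ft_force: [0.3, 0.2, 0.4]
grip_width: 0.0856
clock: 1.93
eef_pos: [0.5101, -0.1643, 0.2987]
tool_rot: [0.122, 0.993, 0.0, -0.001]
ft_force: [-0.0, 0.1, 0.7]
grip_width: 0.0853
[ 0.51012974 -0.16428785  0.29873914] [ 1.21958049e-01  9.92535064e-01  1.19954100e-04 -6.06253342e-04] [-3.11566542e-01  2.98955401e-01  2.36408149e-01  1.50948507e+00
  7.45832298e-06 -6.70416607e-02] [[309.7   0.  316. ]
 [  0.  309.7 200.6]
 [  0.    0.    1. ]] [[ 0.243  0.93   0.275  0.44 ]
 [ 0.97  -0.233 -0.068 -0.147]
 [ 0.     0.284 -0.959  0.433]
 [ 0.     0.     0.     1.   ]]
```

View pics/w1.png

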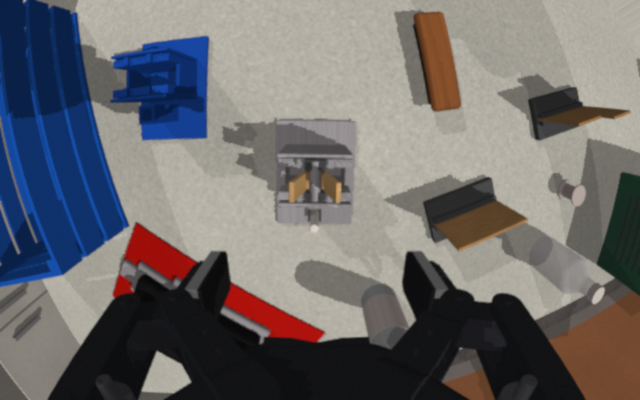

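Wrist view: the holder is square to the gripper, with the clip handles at about (299,186) and (331,186) and the pen top at (314,229). Next I locate them from both views.

```bash
python3 - <<'E'
from h import *
import pickle
m=pickle.load(open("w1.pkl","rb"));i=cv2.imread("pics/w1.png");hsv=cv2.cvtColor(i,cv2.COLOR_BGR2HSV)
b=((hsv[...,0]>8)&(hsv[...,0]<28)&(hsv[...,1]>90)).astype(np.uint8);b[:, :270]=0;b[:,360:]=0;b[:150]=0;b[220:]=0
n,l,s,c=cv2.connectedComponentsWithStats(b)
ex=np.array(m["T"])[:2,0]
for k in range(1,n):
    if s[k,4]<20: continue
    print(s[k],c[k]); ct=cv2.findContours((l==k).astype(np.uint8),0,2)[0][0][:,0]; print(cv2.approxPolyDP(ct,1.5,True)[:,0].tolist())
    cols=np.where(l==k)
    # top outer ends at z=.159
for q in [(314.5,229)]: print("pen",plane(q,m,.126,True)*1e3)
# base corners
for q in [(277,121),(355,121),(353,223),(277,223)]: print("base",np.round(plane(q,m,.004,True)*1e3))
cv2.imwrite("pics/w1c.png",cv2.resize(i[110:240,260:370],None,fx=5,fy=4.6,interpolation=cv2.INTER_CUBIC))
E
```

```text
[289 171  21  32 420] [298.36428571 185.80238095]
[[308, 171], [289, 182], [289, 201], [294, 201], [308, 188]]
[321 171  21  32 420] [330.79761905 186.18571429]
[[322, 171], [321, 188], [335, 202], [339, 202], [341, 183]]
pen [ 558.52618545 -178.35675117]
base [ 439. -202.]
base [465. -98.]
base [ 610. -133.]
base [ 583. -243.]
```

View pics/w1c.png

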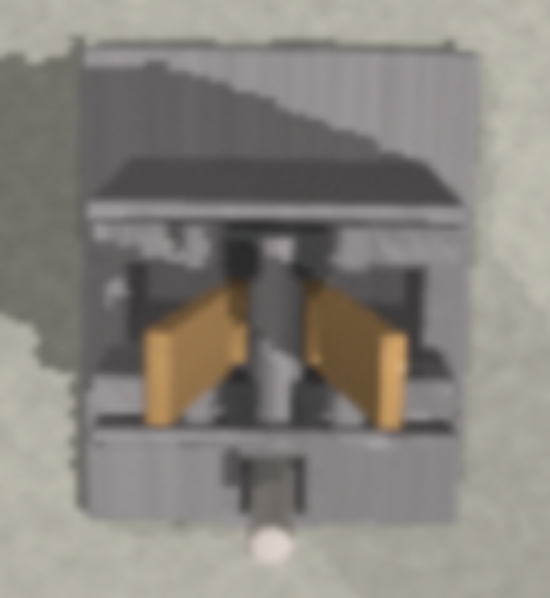

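The crop shows the handle top faces: left outer edge at col 289, right at col 341, rows 182-202.

```bash
python3 - <<'E'
from h import *
import pickle
m=pickle.load(open("w1.pkl","rb"))
P=[plane(q,m,.159,True)*1e3 for q in [(289,182),(289,201.5),(341,183),(341,202)]]
print(np.round(P,1),np.round(np.mean(P,0),1),np.linalg.norm(P[0]-P[2]),np.linalg.norm(P[0]-P[1]))
d=P[2]-P[0];d2=P[3]-P[1];print(np.degrees(np.arctan2(d[1],d[0])),np.degrees(np.arctan2(d2[1],d2[0])))
# tab from the wrist, top edge endpoints approx at z=.135 for cross-check
for q in [(629,112)]: print(plane(q,m,.135,True)*1e3)
E
```

```text
[[ 495.8 -186.3]
 [ 513.6 -191.2]
 [ 508.2 -140.7]
 [ 525.8 -144.7]] [ 510.8 -165.7] 47.28555757338568 18.502803505842664
74.82189090512986 75.38535757549795
[505.70870741 307.76150223]
```

```bash
python3 -m jog '[[[0.001,-0.001,-0.03,0,0,0,0],[0.001,-0.001,-0.06,0,0,0,0],[0.001,-0.001,-0.09,0,0,0,0],[0.001,-0.001,-0.12,0,0,0,0],[0.001,-0.001,-0.145,0,0,0,0],[0.001,-0.001,-0.16,0,0,0,0],[0.001,-0.001,-0.169,0,0,0,0],[0.001,-0.001,-0.169,0,0,0,0]]]'
python3 -m jog '[[[0,0,0,0,0,0,100],[0,0,0,0,0,0,130],[0,0,0,0,0,0,160],[0,0,0,0,0,0,190],[0,0,0,0,0,0,220],[0,0,0,0,0,0,255],[0,0,0,0,0,0,255],[0,0,0,0,0,0,255],[0,0,0,0,0,0,255],[0,0,0,0,0,0,255]]]'
```

```text
clock: 2.65
eef_pos: [0.5098, -0.1649, 0.1279]
tool_rot: [0.123, 0.992, 0.0, -0.002]
ft_force: [-0.4, 0.7, -0.0]
grip_width: 0.0854
clock: 3.48
eef_pos: [0.5138, -0.1666, 0.1345]
tool_rot: [0.123, 0.992, -0.001, 0.004]
ft_force: [-2.0, -0.5, 12.4]
grip_width: 0.0242
```

```bash
python3 -m jog '[[[0,0,0.01,0,0,0,255],[0,0,0.025,0,0,0,255],[0,0,0.045,0,0,0,255],[0,0,0.065,0,0,0,255],[0,0,0.09,0,0,0,255],[0,0,0.115,0,0,0,255],[0,0,0.14,0,0,0,255],[0,0,0.16,0,0,0,255],[0,0,0.16,0,0,0,255],[0,0,0.16,0,0,0,255]]]'
python3 - <<'E'
from h import *
import pickle
m=bot.camera_model("wrist");i=bot.camera("wrist");cv2.imwrite("pics/w2.png",i);s=bot.camera("scene");cv2.imwrite("pics/s2.png",s)
R=cv2.resize(s[130:300,190:430],None,fx=2.5,fy=2.5)[:400,:600]
pickle.dump(m,open("w2.pkl","wb"))
cv2.imwrite("pics/c2.png",np.hstack([cv2.resize(i[150:350,190:440],(500,400)),R[:, :300]]))
cv2.imwrite("pics/c2.png",cv2.resize(np.hstack([cv2.resize(i[150:350,190:440],(500,400)),R]),(800,291)))
E
```

```text
clock: 4.32
eef_pos: [0.5121, -0.1656, 0.292]
tool_rot: [0.122, 0.992, -0.0, 0.002]
ft_force: [-0.7, 0.3, -1.6]
grip_width: 0.0239
```

View pics/c2.png

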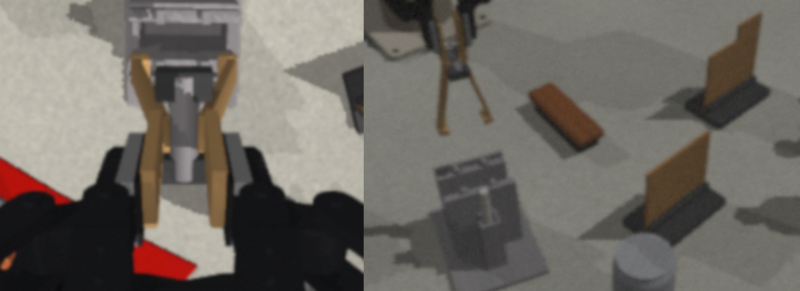

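The clip is gripped, upright and gaping. I'll measure the tips in the wrist view and carry the clip over the tab.

```bash
python3 -m jog '[[[0,0.03,0,0,0,-7,255],[0,0.07,0,0,0,-14,255],[0,0.105,0,0,0,-21,255],[-0.001,0.14,0,0,0,-28,255],[-0.002,0.175,0,0,0,-35,255],[-0.003,0.21,0,0,0,-42,255],[-0.004,0.245,0,0,0,-49,255],[-0.005,0.28,0,0,0,-56,255],[-0.006,0.315,0,0,0,-63,255],[-0.006,0.35,0,0,0,-71,255]]]'
python3 -m jog '[[[0,0.035,0,0,0,0,255],[0,0.065,0,0,0,0,255],[0,0.09,0,0,0,0,255],[0,0.10,0,0,0,0,255],[0,0.10,0,0,0,0,255],[0,0.10,0,0,0,0,255]]]'
python3 - <<'E'
from h import *
import pickle
o=bot.get_obs();print(o["eef_pos"],o["tool_rot"],o["joint_pos"])
m=bot.camera_model("wrist");i=bot.camera("wrist");cv2.imwrite("pics/w3.png",i);print(np.round(m["T"],3))
pickle.dump(m,open("w3.pkl","wb"))
cv2.imwrite("pics/w3c.png",cv2.resize(i[100:300,190:440],(750,600),interpolation=cv2.INTER_CUBIC))
E
```

```text
clock: 5.25
eef_pos: [0.5041, 0.1843, 0.2885]
tool_rot: [0.651, 0.759, -0.002, -0.001]
ft_force: [0.0, 0.8, -1.3]
grip_width: 0.0243
clock: 5.75
eef_pos: [0.5048, 0.2825, 0.2889]
tool_rot: [0.648, 0.762, -0.002, -0.0]
ft_force: [-0.2, 0.0, -1.1]
grip_width: 0.0242
[0.50484487 0.28245277 0.28886407] [ 6.47993948e-01  7.61643749e-01 -1.61160954e-03 -2.13006514e-04] [ 5.10464502e-01  3.91901927e-01  3.43776931e-01  1.52584137e+00
 -7.22123764e-04  1.92036317e+00]
[[ 0.987  0.154  0.043  0.494]
 [ 0.16  -0.945 -0.284  0.354]
 [-0.004  0.287 -0.958  0.423]
 [ 0.     0.     0.     1.   ]]
```

View pics/w3c.png

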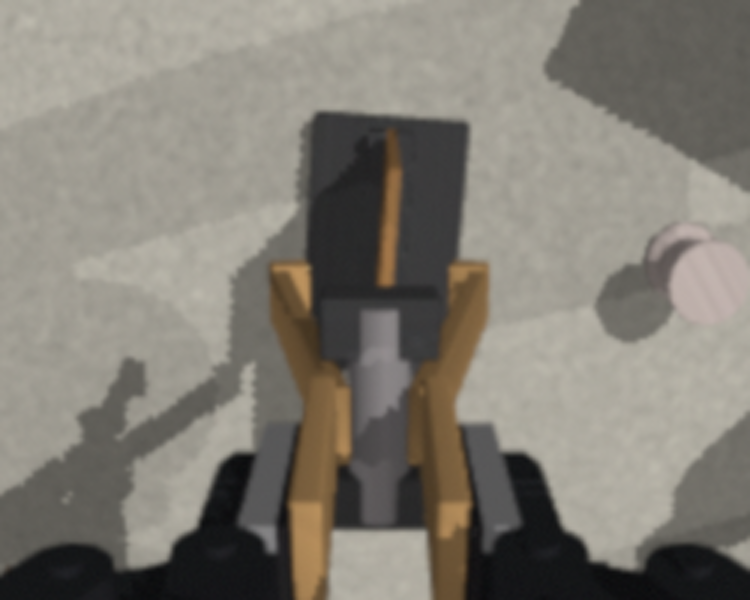

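The view shows the card at about crop (390,130-285), between the jaw tips at (290,265) and (468,265). The tool still reads about 4° off the wanted yaw.

```bash
python3 - <<'E'
from h import *
import pickle
m=pickle.load(open("w3.pkl","rb"))
f=lambda q,z:plane((190+q[0]/3,100+q[1]/3),m,z,True)*1e3
g=lambda n,a,b,z:print(n,np.round(f(a,z),1),np.round(f(b,z),1),"dir",np.degrees(np.arctan2(*(f(b,z)-f(a,z))[::-1])),np.linalg.norm(f(a,z)-f(b,z)))
g("stand end",(317,113),(468,123),.026)
g("L",(317,113),(308,260),.026);g("R",(468,123),(461,255),.026)
g("card.11",(391,130),(396,165),.11);g("card.135",(396,168),(387,285),.135)
for z in(.168,.173,.178): g("tips outer z%.3f"%z,(270,265),(489,265),z)
g("block",(318,293),(438,293),.255)
E
```

```text
stand end [472.6 315.3] [536.9 321.5] dir 5.502446180064132 64.61023458982609
L [472.6 315.3] [478.2 250.6] dir -85.09786467795068 64.9612248295833
R [536.9 321.5] [544.4 263.7] dir -82.69329592469661 58.30475317519406
card.11 [502.7 321.7] [506.3 310.2] dir -72.6031450214094 12.084156963811116
card.135 [505.5 312.7] [508.8 274.9] dir -84.90884396401562 38.0241675069514
tips outer z0.168 [473.4 284.5] [534.8 294.5] dir 9.248858495969163 62.235236219219665
tips outer z0.173 [473.8 285.8] [534.  295.6] dir 9.248858495969227 61.01319170593839
tips outer z0.178 [474.2 287.2] [533.2 296.8] dir 9.248858495969197 59.791147192657384
block [490.1 304.3] [512.4 307.9] dir 9.252876610154853 22.568957562885835
```

Clip centre is ≈(505,282); tab middle ≈(507,287.5), card yaw ≈5.3°, clip yaw 9.2°. I'll correct that, then descend.

```bash
python3 -m jog '[[[0.002,0.005,0,0,0,-4,255],[0.002,0.005,0,0,0,-4,255],[0.002,0.005,0,0,0,-4,255],[0.002,0.005,0,0,0,-4,255]]]'
python3 - <<'E'
from h import *
import pickle
o=bot.get_obs();q=o["tool_rot"];print(o["eef_pos"],2*np.degrees(np.arctan2(q[1],q[0]))-90)
m=bot.camera_model("wrist");i=bot.camera("wrist");pickle.dump(m,open("w4.pkl","wb"));cv2.imwrite("pics/w4.png",i)
cv2.imwrite("pics/w4c.png",cv2.resize(i[125:225,250:375],(750,600),interpolation=cv2.INTER_CUBIC))
E
```

```text
clock: 6.13
eef_pos: [0.5076, 0.2866, 0.2904]
tool_rot: [0.675, 0.738, -0.0, 0.0]
ft_force: [0.3, 0.3, -1.6]
grip_width: 0.024
[0.50759586 0.28660661 0.29044624] 5.150895901961576
```

View pics/w4c.png

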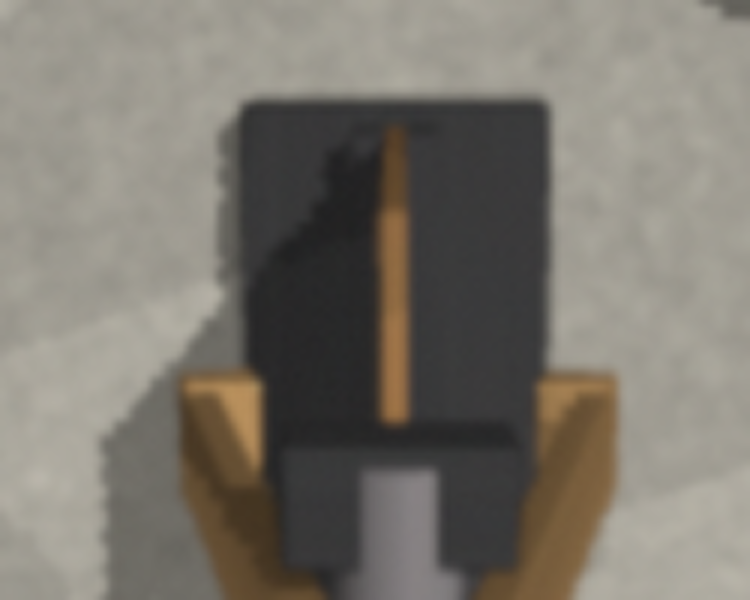

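The clip is square to the card: card at col 394, jaws centred at 399 (under 1 mm). Lowering 75 mm.

```bash
python3 -m jog '[[[0,0,-0.01,0,0,0,255],[0,0,-0.02,0,0,0,255],[0,0,-0.03,0,0,0,255],[0,0,-0.04,0,0,0,255],[0,0,-0.05,0,0,0,255],[0,0,-0.058,0,0,0,255],[0,0,-0.065,0,0,0,255],[0,0,-0.071,0,0,0,255],[0,0,-0.075,0,0,0,255],[0,0,-0.075,0,0,0,255]]]'
python3 -m jog '[[[0,0,0,0,0,0,255],[0,0,0,0,0,0,255],[0,0,0,0,0,0,255],[0,0,0,0,0,0,255]]]'
python3 - <<'E'
from h import *
o=bot.get_obs();q=o["tool_rot"];print(o["eef_pos"],2*np.degrees(np.arctan2(q[1],q[0]))-90,o["ft_force"])
i=bot.camera("wrist");cv2.imwrite("pics/w5.png",i);s=bot.camera("scene");cv2.imwrite("pics/s5.png",s)
cv2.imwrite("pics/c5.png",np.hstack([cv2.resize(i[125:225,250:375],(400,400),interpolation=cv2.INTER_CUBIC),cv2.resize(s[100:210,340:450],(400,400),interpolation=cv2.INTER_CUBIC)]))
E
```

```text
clock: 7.02
eef_pos: [0.507, 0.2877, 0.2142]
tool_rot: [0.674, 0.738, -0.001, -0.0]
ft_force: [-0.4, -0.8, -1.8]
grip_width: 0.024
clock: 7.35
eef_pos: [0.5077, 0.2881, 0.2159]
tool_rot: [0.674, 0.738, 0.001, 0.0]
ft_force: [0.3, -0.6, -1.5]
grip_width: 0.0243
[0.50772424 0.28809778 0.21591755] 5.1768665019186955 [ 0.31138762 -0.61244431 -1.49460608]
```

View pics/c5.png

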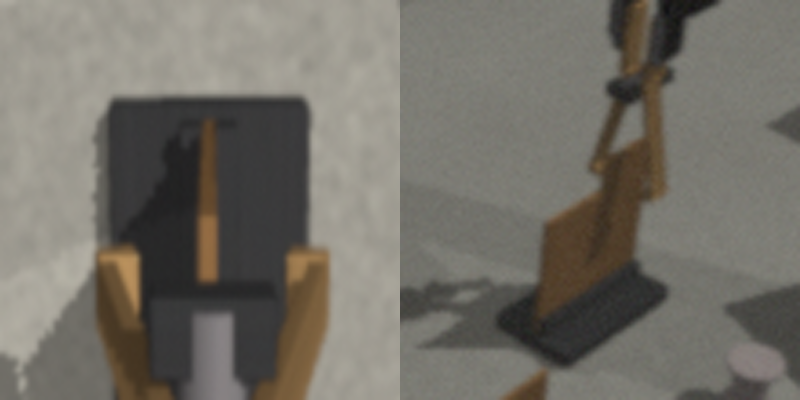

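The jaws straddle the tab, centred and clear on both sides, with the tips well below its top edge. I'll let it settle and hand in.

```bash
python3 -m jog '[[[0,0,0,0,0,0,255],[0,0,0,0,0,0,255],[0,0,0,0,0,0,255],[0,0,0,0,0,0,255],[0,0,0,0,0,0,255],[0,0,0,0,0,0,255]]]'; python3 -c "
from workcell import bot
o=bot.get_obs();print(o['joint_vel'].round(3),o['grip_width']);print(bot.job_done())"
```

```text
clock: 7.95
eef_pos: [0.5074, 0.2879, 0.2153]
tool_rot: [0.674, 0.738, -0.0, -0.0]
ft_force: [0.1, -0.2, -0.8]
grip_width: 0.024
[-0.002  0.    -0.001  0.001  0.001  0.002] 0.02401011174820665
the job is handed in; nothing more can be done
None
```

I pulled the clip out of its holder by the handles, turned it about 71° square to the card, and lowered it open astride the raised tab. I handed the job in at about 8 s with the clip still held open.

Last checks:
- **Position:** the jaw tips are at z ≈ 0.105 m, about 30 mm below the tab's top edge and about 1 mm from its middle by my estimate. The card runs close to the middle of the gap.
- **Alignment:** the clip's yaw is 5.2°, against about 5.3° for the card.
- **Contact and motion:** wrist force was under 1 N, the arm was still, and no touch on the card showed in the pictures.

One reading disagreed with the brief: the gripper showed 24 mm between the handles, where 26 mm was stated for a full squeeze. The pictures put the jaws at about 60 mm over their outer faces, which is fully open. During the squeeze the tool was also pushed up about 6 mm, with 12 N on the wrist. I allowed for that in the placing height.

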